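# Swap the two facial handpieces in their carry stand

## Robot

A 6-joint arm with a two-finger parallel gripper is mounted at the origin on the work surface. World frame = base frame: x ahead of the robot, y to its left, z up, the work surface at z = 0. Lengths are in mm, angles in rad, forces in N, time in s.
With the tool pointing down it reaches from about 325 to 1000 mm from the base axis. Payload 5.1 kg.
Tool frame: the origin (TCP) lies midway between the tips of the shut fingers; the grasp point (between the pads) lies 19 mm behind it; z points along the fingers, y is the line along which they close (so a half turn about z gives the same grasp; the last joint's range is limited). The gripper opens to 85 mm and grips with 20 to 120 N. Pads are 22 mm wide; open, the fingers measure 114 mm over their backs; the gripper's body (76 mm by 85 mm) begins 54 mm behind the grasp point. The pads swing forward as they close: fully open they stand 13 mm farther back than shut.
Start: joints at [-1.309, 0.124, 1.65, -0, 1.367, -0.083], TCP at [219.673, -611.742, 231.322] pointing down, gripper open.
Joint ranges: [-2.61, 2.61], [-1.02, 2.33], [0.03, 2.71], [-1.35, 4.49], [0.32, 2.68], [-2.91, 2.91]. Speed limits (rad/s): [2.57, 2.57, 3.14, 3.14, 3.14, 3.14].

## Interface

Orientations are given as a unit quaternion [x, y, z, w].
In Python, from plant import manip, eyes, job_done, finder gives the robot as it stands.
- The arm moves only by the shell command python3 -m pendant 'ROWS'. ROWS is JSON, a list of rows, each an object of numbers: "rx", "ry", "rz": the turn, a rotation vector about the world's x, y, z in degrees; "tx", "ty", "tz": the shift along the world's x, y, z in mm; "jaw": the closure in counts, from 0 (fully open) to 255 (shut). A call has exactly 5 rows; each row shifts and turns the commanded pose from where the row before left it; what a row does not reach is not made up. A row lasts 1/10 s, in which the tool goes at most 50 mm and 8.59 degrees, less where a joint would pass 70% of its speed; a pose out of reach is approached as far as the arm can. A call with a gripper value outside its range is refused whole. The fingers move at their own pace and stop on an object; the grip force is fixed at half the most. Time passes only in rows, so rows that do not move let the fingers close, or fill a call up. It gives the time, the measured TCP pose, the force, the opening and the grip force at its end, in the units of the state.
- manip.observe(): the state, without advancing time (a new reading comes with each control period).
- eyes.snapshot(name): name is "scene" or "top" or "wrist"; returns the picture (420x560x3 uint8, red, green, blue); there is no depth.
- eyes.get_calibration(name): a dict with "fx", "fy", "cx", "cy" (pixels), "R" (3x3) and "t" (3): a world point X has camera coordinates R X + t. Camera axes: x right, y down, z forward; pixel columns grow to the right and rows downward; lengths in mm; the calibration is good to about 2 mm. A picture is of the moment at which its call begins: read the wrist's pose just before it. get_calibration takes no time and is no camera call; for the wrist camera it gives the pose at the moment of the call.
- job_done(): hands the job in; it is judged then, once.
Trained networks look in the newest picture that a camera, given by its name, has taken for a name from the list of things; names that differ only in an ending like _2 or _b are one class to them, and where a whole thing is asked for, a point or a joint stands for the part that bears it (a point fixed in the world has none). Each returns a list of dicts, best first, with "conf" (0 to 1); they miss things now and then, are a little off and sometimes report something else, mostly with a low value. They report only what shows in the picture. A call takes as long as a camera call. They do not tell look-alikes from the thing itself.
- finder.recognise(camera, target): "rect" ([left, top, width, height] in pixels, round what is visible of it).
- finder.masks_of(camera, target): "region" (420x560 bool, what is visible of it) and "rect" ([left, top, width, height] in pixels, round what is visible of it).
The state is a dict: "clock": time; "joint_positions": joint angles; "qvel": joint speeds; "joint_torque": joint torques, N m; "eef_pos": TCP position; "tcp_rot": TCP orientation; "wrist_force": force on the tool from outside, world axes, zero at the start; "ft_torque": the same for the moment, N m; "finger_gap": finger opening in mm; "finger_force": force on a finger pad.
Only numpy, scipy, OpenCV 4.12 (cv2) and the standard library are available. Lean on these libraries where they do the work, as an engineer would, in place of code of your own. Each camera call takes 0.05 s, during which the arm holds its last target. There are 200 camera calls.

## Task

The two cordless handpieces in the carry stand, the flat spatula and the steel ball, were put back in each other's cradles: swap them, parking one in the empty middle cradle meanwhile, so that at the end each lies head up, fully down in both rests of the cradle where the other one lay, and the middle cradle is empty again. They are freshly disinfected: take them by the handle, keep the gripper off the spatula and the ball, and never set one down on the counter. Lay them down gently without dropping them, and leave the bowl, bottles and jar beside the stand alone.

Things in the scene. Friction and masses are not known exactly. Their poses are not given: they have to be found in the camera images.
- spatula_handpiece: Handpiece with a flat steel spatula, about 0.2 kg. Handle: white cylinder 30 mm thick, 72 mm below to 65 mm above the origin, which lies on its axis, midway between the V-rests when cradled, within 10 mm of the balance point. x: along it to the head; z: square to it. Turning about x does not matter. Head: cone to x = 81 mm, blade 21 x 3 mm to x = 130 mm.
- ball_handpiece: Handpiece with a steel ball, about 0.2 kg. Handle: white cylinder 30 mm thick, 72 mm below to 65 mm above the origin, which lies on its axis, midway between the V-rests when cradled, within 10 mm of the balance point. x: along it to the head; z: square to it. Turning about x does not matter. Head: cone to x = 87 mm, ball 38 mm across centred at x = 100 mm.
- spatula_head: The spatula head (grey cone and steel blade), fixed to its handpiece, same axes; origin at the blade's tip, 130 mm from the handpiece's origin. The gripper must not touch it.
- ball_head: The ball head (grey cone and steel ball), fixed to its handpiece, same axes; origin at the ball's centre, 100 mm from the handpiece's origin. The gripper must not touch it.
- stand: White tubular carry stand on a grey base plate, fixed to the counter, 450 mm wide (y), 170 mm deep (x); origin on the counter below the middle cradle's point, x away from the robot, y to the left along the row. An open frame that rises away from the robot at 35 degrees bears three like cradles side by side, 95 mm apart.
- cradle_frame: The stand's sloping frame: two grey cross-bars with the V-rests, and a ledge; origin and axes as middle_cradle. The bars are 20 mm wide at x = -45 and +45 mm, their tops 45 mm beneath the handle axes; it is open between them. The ledge along the foot of the slope has its face at x = -80 mm, its top at z = -3 mm. Friction keeps a handle where it is laid.
- left_cradle (a point): Left cradle: point on the axis of a well-laid handle, midway between the two V-rests, 120 mm above the counter; a handpiece laid as at the start has its origin here. x: up the slope, away from the robot, 35 degrees above level; y: along the row to the left; z: square to the slope. 
- right_cradle (a point): Right cradle: point on the axis of a well-laid handle, midway between the two V-rests, 120 mm above the counter; a handpiece laid as at the start has its origin here. x: up the slope, away from the robot, 35 degrees above level; y: along the row to the left; z: square to the slope. 
- middle_cradle (a point): Middle cradle: point on the axis of a well-laid handle, midway between the two V-rests, 120 mm above the counter; a handpiece laid as at the start has its origin here. x: up the slope, away from the robot, 35 degrees above level; y: along the row to the left; z: square to the slope. Empty at the start.
- upper_rest (a point): The middle cradle's upper V-rest (all rests are alike), on the handle's axis. A black right-angled V, 12 mm thick, about 45 mm wide at the mouth, its tips 3 mm above the axis. A cradle's rests are centred 45 mm up and 45 mm down the slope from its point, so 78 mm of the handle is free between them.
- carry_bar (a point): Middle of the stand's carry bar, on its axis: a bar along y, 20 mm thick (25 mm at the grey sleeve), 295 mm above the counter, 15 mm nearer the robot than the cradle points, on uprights 215 mm to either side. It bars the way from straight above: come in square to the slope. A handpiece lifted 70 mm square to the slope clears its neighbours and the bar.
- spatula_foot (a point): centre of the flat foot end of the spatula handpiece's handle, at x = -72 mm.
- ball_foot (a point): centre of the flat foot end of the ball handpiece's handle, at x = -72 mm.
- bowl: clear glass bowl, 110 mm across, 48 mm high; origin under its centre. Leave it alone.
- dropper: small amber dropper bottle, 34 mm in diameter, 95 mm high, with a black cap; origin under its centre. Leave it alone.
- pump_bottle: green pump bottle, 68 mm in diameter, 178 mm high; origin under its centre. Leave it alone.
- jar: low glass cream jar with a metal lid, 64 mm in diameter, 50 mm high; origin under its centre. Leave it alone.
Things that resemble listed ones, but are neither listed nor needed, are in the scene too. Leave any purple look-alike of the ball_handpiece alone.

How it is judged:
By the outcome, as a careful person would: the job done as asked, in the order asked, and still so for the second after the job is handed in, with the robot touching nothing.
It also fails if it takes over 58 s, if anything falls off the work surface, if the arm or the gripper's body presses on something with over 40 N, if the wrist force passes 120 N, or if a joint passes its speed limit or range.

## Working session

There is one attempt and no reset: what is moved stays moved. The work goes in short steps, Python scripts to look and compute and a shell command to move; the robot and the scene stay as the last step left them, time stands still between calls to the robot, and variables do not carry over. Pictures are saved under pics/ and viewed, at most 11 in all, crops included, and the job is handed in when it is done.

```bash
ls; mkdir -p pics; cat > h.py <<'E'
import numpy as np, cv2
from plant import manip, eyes, job_done, finder
def save(cam,name):
    im=eyes.snapshot(cam); cv2.imwrite('pics/'+name,im[:,:,::-1]); return im
E
python3 - <<'E'
from h import *
a=save('scene','s0.png'); 
names=['spatula_handpiece','ball_handpiece','spatula_head','ball_head','stand','cradle_frame']
def rep(cam):
    for n in names:
        for d in finder.recognise(cam,n)[:3]: print(cam,n,np.round(d['rect']),round(d['conf'],2))
rep('scene')
b=save('top','t0.png'); rep('top')
cv2.imwrite('pics/both.png',cv2.resize(np.hstack([a,b]),(800,300))[:,:,::-1])
for c in('scene','top'):
    k=eyes.get_calibration(c);print({q:np.round(v,3).tolist() for q,v in k.items()})
s=manip.observe();print(s)
E
```

```text
pics
scene spatula_handpiece [241. 221.  53.  29.] 0.77
scene ball_handpiece [286. 144.  31.  55.] 0.86
scene ball_handpiece [185. 182.  57.  24.] 0.72
scene ball_handpiece [407. 311.  24.  26.] 0.4
scene spatula_head [241. 232.  23.  18.] 0.66
scene spatula_head [188. 184.  53.  18.] 0.16
scene ball_head [187. 189.  23.  16.] 0.74
scene ball_head [283. 146.  11.  12.] 0.45
scene stand [163. 115. 162. 202.] 0.78
scene stand [367. 338.  48.  56.] 0.31
scene cradle_frame [175. 167. 155. 123.] 0.78
top spatula_handpiece [249. 165.  22.  63.] 0.82
top ball_handpiece [316. 163.  13.  54.] 0.79
top ball_handpiece [372. 160.  55.  24.] 0.67
top ball_handpiece [254. 165.  14.  62.] 0.51
top spatula_head [250. 165.  13.  23.] 0.6
top ball_head [220. 167. 139.  71.] 0.66
top ball_head [332. 282.  14.  12.] 0.61
top ball_head [311. 160.  19.  22.] 0.5
top cradle_frame [221. 164. 138.  73.] 0.62
{'fx': 418.23, 'fy': 418.23, 'cx': 277.142, 'cy': 207.44, 'R': [[-0.798, 0.603, 0.012], [0.499, 0.671, -0.549], [-0.339, -0.432, -0.836]], 't': [438.007, -185.741, 1337.32]}
{'fx': 386.673, 'fy': 386.673
[... 184 characters left out ...]
y([-1.30858596e+00,  1.23762600e-01,  1.65027244e+00,  2.46109996e-05,
        1.36749035e+00, -8.26272302e-02]), 'qvel': array([-6.69241689e-05, -3.48921046e-05,  5.42390508e-04, -1.24206843e-04,
       -5.36682696e-04,  6.93620047e-04]), 'joint_torque': array([ 9.90576291e-05, -4.23444343e+01, -3.65666449e+01, -1.80514479e-05,
        3.78262084e-04,  8.26478725e-06]), 'eef_pos': array([ 219.69159456, -611.75143657,  231.36275222]), 'tcp_rot': array([9.85173092e-01, 1.71563334e-01, 1.50195307e-05, 3.24171755e-05]), 'wrist_force': array([ 0.18989626,  0.67344747, -0.44233985]), 'ft_torque': array([-0.01635317,  0.02800908, -0.03940649]), 'finger_force': 0.0, 'finger_gap': 85.34055822708467}
```

View pics/s0.png

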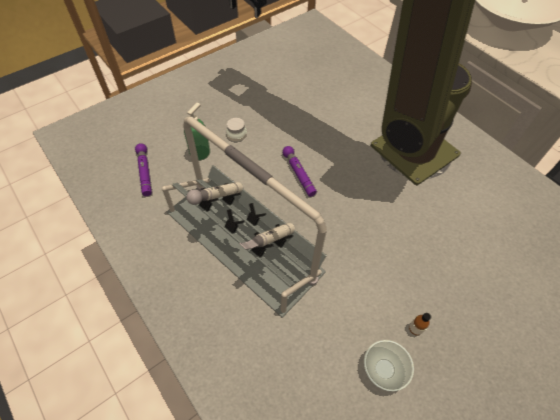

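View pics/t0.png

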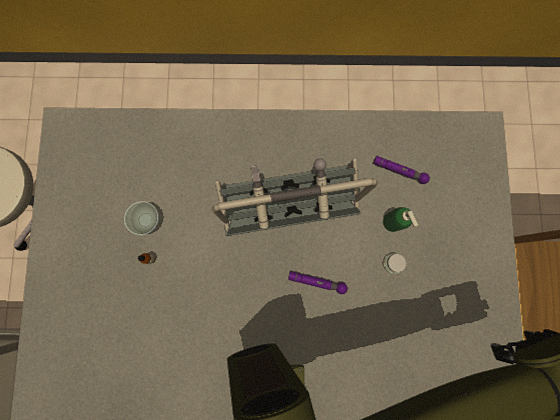

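The scene shows the spatula (top ≈ (255,168), left cradle) and the ball (top ≈ (320,165), right cradle). The middle cradle is empty at ≈ (291,190), and the two purple look-alikes lie beside the stand. Next I'll view enlarged crops to fit the stand's pose.

```bash
python3 - <<'E'
import cv2,numpy as np
t=cv2.imread('pics/t0.png')[145:250,205:385]; s=cv2.imread('pics/s0.png')[95:320,155:335]
t=cv2.resize(t,None,fx=4.4,fy=4.4,interpolation=cv2.INTER_CUBIC); cv2.imwrite('pics/t1.png',t)
s=cv2.resize(s,None,fx=2.6,fy=2.6,interpolation=cv2.INTER_CUBIC); cv2.imwrite('pics/s1.png',s)
E
```

```text
(no output)
```

View pics/t1.png

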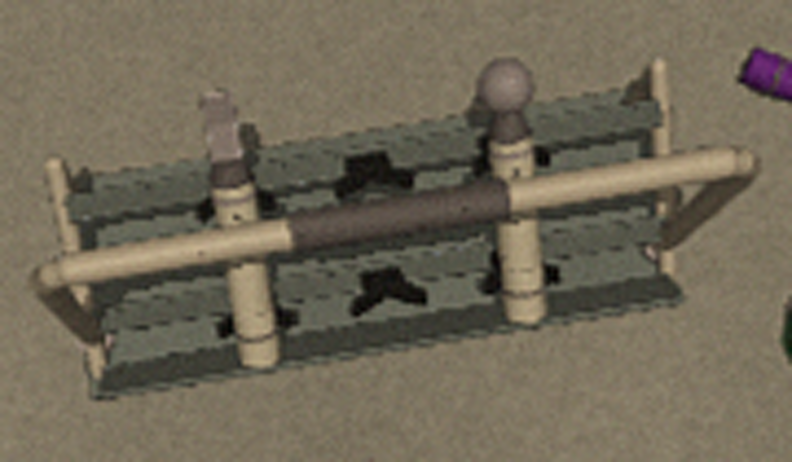

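View pics/s1.png

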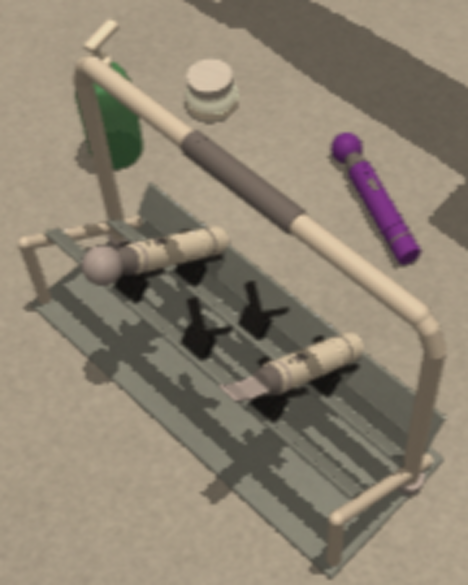

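```bash
cat >> h.py <<'E'
from scipy.spatial.transform import Rotation as Ro
from scipy.optimize import least_squares
def proj(k,X):
    c=np.array(k['R'])@X+np.array(k['t']); return np.array([k['fx']*c[0]/c[2]+k['cx'],k['fy']*c[1]/c[2]+k['cy']])
def tri(ks,us):
    return least_squares(lambda X:np.concatenate([proj(k,X)-u for k,u in zip(ks,us)]),[600,0,150]).x
E
python3 - <<'E'
from h import *
T=eyes.get_calibration('top');S=eyes.get_calibration('scene')
t=lambda u,v:np.array([205+u/4.4,145+v/4.4]); s=lambda u,v:np.array([155+u/2.6,95+v/2.6])
c,n=np.cos(np.radians(35)),np.sin(np.radians(35))
pts={'ball':((100*c,-95,120+100*n),t(505,84),s(102,266)),
'tip':((130*c,95,120+130*n),t(212,93),s(229,391)),
'bar':((-15,0,295),t(400,216),s(243,181)),
'shL':((65*c,95,120+65*n),t(234,190),s(272,378)),
'shR':((65*c,-95,120+65*n),t(510,145),s(133,259)),}
for m,p in pts.items(): print(m,tri([T,S],p[1:]).round(1))
def W(p,m): 
    R=Ro.from_euler('z',p[2]).as_matrix(); return R@np.array(m)+[p[0],p[1],0]
f=lambda p:np.concatenate([np.r_[proj(T,W(p,m[0]))-m[1],proj(S,W(p,m[0]))-m[2]] for m in pts.values()])
r=least_squares(f,[650,0,0],x_scale=[100,100,.1],loss='soft_l1');print(r.x,np.degrees(r.x[2]));print(f(r.x).reshape(-1,4).round(1))
for nm,y in(('L',95),('M',0),('R',-95)): print(nm,W(r.x,(0,y,120)).round(1))
# lines for yaw: sleeve ends
for a in(t(292,235),t(508,197)):
  pass
a=tri([T,S],[t(292,235),s(297,217)]);b=tri([T,S],[t(508,197),s(190,145)]);print(a,b,np.degrees(np.arctan2(-(a-b)[0],(a-b)[1])))
E
```

```text
ball [ 700.6 -137.3  175.2]
tip [686.5  54.9 201.3]
bar [586.9 -61.4 291.6]
shL [634.1  42.  148. ]
shR [ 666.  -143.9  149.4]
[ 6.00650239e+02 -5.85531747e+01  1.87931857e-01] 10.767702245237464
[[-0.4  0.7  0.3 -0.7]
 [ 0.3  0.2 -0.2  1.6]
 [-0.1  0.3  0.1 -1.2]
 [-0.9 -1.2  0.4 -0.8]
 [-0.4 -2.1 -1.7 -0.4]]
L [582.9  34.8 120. ]
M [600.7 -58.6 120. ]
R [ 618.4 -151.9  120. ]
[574.82192255   0.8707212  297.31394802] [ 599.36578549 -125.14586594  287.38708827] 11.021343316298328
```

```bash
cat >> h.py <<'E'
import json,os
P=json.load(open('stand.json')) if os.path.exists('stand.json') else [600.7,-58.6,10.8]  # stand x,y,yaw deg
def tool(): 
    Rs=Ro.from_euler('z',P[2],degrees=True)*Ro.from_euler('y',-35,degrees=True)  # slope axes as columns
    return Rs
def cradle(y): return Ro.from_euler('z',P[2],degrees=True).apply([0,y,0])+[P[0],P[1],120]
def goto(y,sx,h):  # TCP at slope coords of cradle y
    Rs=tool(); tgt=cradle(y)+Rs.apply([sx,0,h])
    Rt=Rs*Ro.from_euler('x',180,degrees=True)
    s=manip.observe(); d=(Rt*Ro.from_quat(s['tcp_rot']).inv()).as_rotvec(degrees=True)
    loc=Rs.inv().apply(s['eef_pos']-cradle(y))
    print('t=%.2f'%s['clock'],'tgt',tgt.round(1),'shift',(tgt-s['eef_pos']).round(1),'rot',d.round(2),'now slope',loc.round(1),'gap %.1f F %.1f'%(s['finger_gap'],s['finger_force']),'wf',np.round(s['wrist_force'],1))
E
python3 -c "
from h import *
goto(-95,-10,150);goto(-95,0,70)
s=tool();print(s.as_matrix().round(4))"
```

```text
t=0.70 tgt [ 525.9 -169.6  237.1] shift [306.3 442.2   5.8] rot [  9.24 -33.79  -8.68] now slope [-327.6 -377.   365.3] gap 85.3 F 0.0 wf [ 0.2  0.7 -0.4]
t=0.70 tgt [ 579.1 -159.4  177.3] shift [359.4 452.3 -54. ] rot [  9.24 -33.79  -8.68] now slope [-327.6 -377.   365.3] gap 85.3 F 0.0 wf [ 0.2  0.7 -0.4]
[[ 0.8046 -0.1874 -0.5634]
 [ 0.1535  0.9823 -0.1075]
 [ 0.5736 -0.      0.8192]]
```

```bash
python3 -m pendant '[{"tx":15,"ty":40,"tz":10,"rx":0.92,"ry":-3.38,"rz":-0.87,"jaw":0},{"tx":15,"ty":40,"tz":10,"rx":0.92,"ry":-3.38,"rz":-0.87,"jaw":0},{"tx":15,"ty":40,"tz":10,"rx":0.92,"ry":-3.38,"rz":-0.87,"jaw":0},{"tx":15,"ty":40,"tz":10,"rx":0.92,"ry":-3.38,"rz":-0.87,"jaw":0},{"tx":15,"ty":40,"tz":10,"rx":0.92,"ry":-3.38,"rz":-0.87,"jaw":0}]'
python3 -m pendant '[{"tx":25,"ty":40,"rx":0.92,"ry":-3.38,"rz":-0.87,"jaw":0},{"tx":25,"ty":40,"rx":0.92,"ry":-3.38,"rz":-0.87,"jaw":0},{"tx":25,"ty":40,"rx":0.92,"ry":-3.38,"rz":-0.87,"jaw":0},{"tx":25,"ty":40,"rx":0.92,"ry":-3.38,"rz":-0.87,"jaw":0},{"tx":25,"ty":40,"rx":0.92,"ry":-3.38,"rz":-0.87,"jaw":0}]'
python3 -c "
from h import *
goto(-95,-10,150)"
```

```text
clock: 1.2
eef_pos: [295.2, -410.3, 282.0]
tcp_rot: [0.979, 0.132, 0.153, -0.014]
wrist_force: [0.9, -0.3, -0.0]
finger_gap: 85.5
finger_force: 0.0
t=1.20 tgt [ 525.9 -169.6  237.1] shift [230.8 240.7 -44.8] rot [  4.61 -16.75  -4.27] now slope [-206.9 -193.2  342.6] gap 85.5 F 0.0 wf [ 0.9 -0.3 -0. ]invalid input
```

```bash
python3 -m pendant '[{"tx":25,"ty":40,"tz":0,"rx":0.92,"ry":-3.38,"rz":-0.87,"jaw":0},{"tx":25,"ty":40,"tz":0,"rx":0.92,"ry":-3.38,"rz":-0.87,"jaw":0},{"tx":25,"ty":40,"tz":0,"rx":0.92,"ry":-3.38,"rz":-0.87,"jaw":0},{"tx":25,"ty":40,"tz":0,"rx":0.92,"ry":-3.38,"rz":-0.87,"jaw":0},{"tx":25,"ty":40,"tz":0,"rx":0.92,"ry":-3.38,"rz":-0.87,"jaw":0}]'
python3 -m pendant '[{"tx":21,"ty":8,"tz":-9,"rx":0,"ry":0,"rz":0,"jaw":0},{"tx":21,"ty":8,"tz":-9,"rx":0,"ry":0,"rz":0,"jaw":0},{"tx":21,"ty":8,"tz":-9,"rx":0,"ry":0,"rz":0,"jaw":0},{"tx":21,"ty":8,"tz":-9,"rx":0,"ry":0,"rz":0,"jaw":0},{"tx":21,"ty":8,"tz":-9,"rx":0,"ry":0,"rz":0,"jaw":0}]'
python3 -c "
from h import *
goto(-95,-10,150)
k=eyes.get_calibration('wrist');save('wrist','w1.png')
for n in ['ball_handpiece','ball_head','cradle_frame','upper_rest']:
    for d in finder.recognise('wrist',n)[:3]: print(n,np.round(d['rect']),round(d['conf'],2))
json.dump({a:np.array(b).tolist() for a,b in k.items()},open('k1.json','w'))
for y in(-95,0,95):
  for sx in (-45,0,45,100): print(y,sx,proj(k,cradle(y)+tool().apply([sx,0,0])).round(0),end=' ')
"
```

```text
clock: 1.7
eef_pos: [420.3, -210.4, 281.8]
tcp_rot: [0.949, 0.089, 0.301, -0.028]
wrist_force: [0.1, 0.7, 0.7]
finger_gap: 85.5
finger_force: 0.0
clock: 2.2
eef_pos: [525.5, -171.1, 236.3]
tcp_rot: [0.949, 0.09, 0.3, -0.028]
wrist_force: [0.5, -0.4, 0.5]
finger_gap: 85.5
finger_force: 0.0
t=2.20 tgt [ 525.9 -169.6  237.1] shift [0.4 1.6 0.9] rot [0.06 0.03 0.01] now slope [-11.1  -1.5 149.7] gap 85.5 F 0.0 wf [ 0.5 -0.4  0.5]
ball_handpiece [258.  40.  48. 227.] 0.91
ball_handpiece [452. 119. 107.  77.] 0.79
ball_head [256.  38.  50.  58.] 0.81
cradle_frame [  0. 108. 410. 164.] 0.71
upper_rest [  2. 106. 411. 166.] 0.77
-95 -45 [280. 232.] -95 0 [280. 180.] -95 45 [280. 123.] -95 100 [280.  47.] 0 -45 [168. 232.] 0 0 [163. 180.] 0 45 [158. 123.] 0 100 [152.  47.] 95 -45 [ 55. 232.] 95 0 [ 46. 180.] 95 45 [ 36. 123.] 95 100 [23. 47.]
```

View pics/w1.png

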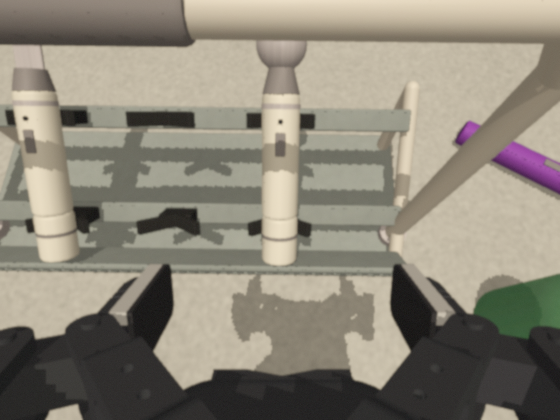

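The wrist picture shows the ball handpiece axis at column 281 (predicted 280) and its foot at row 265. The middle V-rests are centred at (160,120) and (169,220), about 1–2 px right of the prediction. So the stand fit holds to roughly 1 mm, and I'll shift y by −1 mm.

```bash
echo '[600.5,-59.6,10.8]' > stand.json; python3 -c "
from h import *
k=json.load(open('k1.json'));c=-np.array(k['R']).T@np.array(k['t']);s=manip.observe()
print('cam rel tcp in slope',tool().inv().apply(c-s['eef_pos']).round(1))
goto(-95,0,60);goto(-95,0,-20)"
```

```text
cam rel tcp in slope [ 68.6   1.  141.2]
t=2.45 tgt [ 584.5 -159.4  169.1] shift [ 60.   12.5 -67.5] rot [0.04 0.   0.02] now slope [-11.5  -1.  150.4] gap 85.7 F 0.0 wf [-0.5  0.4  0.4]
t=2.45 tgt [ 629.6 -150.8  103.6] shift [ 105.1   21.1 -133. ] rot [0.04 0.   0.02] now slope [-11.5  -1.  150.4] gap 85.7 F 0.0 wf [-0.5  0.4  0.4]
```

```bash
python3 -m pendant '[{"tx":12,"ty":2.5,"tz":-18,"rx":0,"ry":0,"rz":0,"jaw":0},{"tx":12,"ty":2.5,"tz":-18,"rx":0,"ry":0,"rz":0,"jaw":0},{"tx":12,"ty":2.5,"tz":-18,"rx":0,"ry":0,"rz":0,"jaw":0},{"tx":12,"ty":2.5,"tz":-18,"rx":0,"ry":0,"rz":0,"jaw":0},{"tx":12,"ty":2.5,"tz":-18,"rx":0,"ry":0,"rz":0,"jaw":0}]'
python3 -c "
from h import *
goto(-95,-14,-20)"
```

```text
clock: 2.95
eef_pos: [584.9, -160.3, 146.8]
tcp_rot: [0.949, 0.089, 0.3, -0.027]
wrist_force: [-0.8, -0.5, -0.5]
finger_gap: 85.1
finger_force: 0.0
t=2.95 tgt [ 618.3 -152.9   95.6] shift [ 33.4   7.4 -51.2] rot [0.08 0.09 0.12] now slope [-12.7  -1.   41.6] gap 85.1 F 0.0 wf [-0.8 -0.5 -0.5]
```

```bash
python3 -m pendant '[{"tx":6.7,"ty":1.5,"tz":-10.2,"rx":0,"ry":0,"rz":0,"jaw":0},{"tx":6.7,"ty":1.5,"tz":-10.2,"rx":0,"ry":0,"rz":0,"jaw":0},{"tx":6.7,"ty":1.5,"tz":-10.2,"rx":0,"ry":0,"rz":0,"jaw":0},{"tx":6.7,"ty":1.5,"tz":-10.2,"rx":0,"ry":0,"rz":0,"jaw":0},{"tx":6.7,"ty":1.5,"tz":-10.2,"rx":0,"ry":0,"rz":0,"jaw":0}]'
python3 -m pendant '[{"tx":0,"ty":0,"tz":0,"rx":0,"ry":0,"rz":0,"jaw":255},{"tx":0,"ty":0,"tz":0,"rx":0,"ry":0,"rz":0,"jaw":255},{"tx":0,"ty":0,"tz":0,"rx":0,"ry":0,"rz":0,"jaw":255},{"tx":0,"ty":0,"tz":0,"rx":0,"ry":0,"rz":0,"jaw":255},{"tx":0,"ty":0,"tz":0,"rx":0,"ry":0,"rz":0,"jaw":255}]'
python3 -c "
from h import *
goto(-95,-14,-20)
save('wrist','w2.png')"
```

```text
clock: 3.45
eef_pos: [618.8, -151.9, 95.1]
tcp_rot: [0.949, 0.09, 0.3, -0.028]
wrist_force: [-0.4, -0.5, -0.1]
finger_gap: 85.2
finger_force: 0.0
clock: 3.95
eef_pos: [618.3, -152.0, 96.2]
tcp_rot: [0.949, 0.089, 0.3, -0.028]
wrist_force: [-3.8, 0.0, 3.8]
finger_gap: 28.4
finger_force: 58.7
t=3.95 tgt [ 618.3 -152.9   95.6] shift [ 0.  -0.9 -0.6] rot [0.03 0.05 0.04] now slope [-13.5   0.9 -19.6] gap 28.4 F 58.7 wf [-3.8  0.   3.8]
```

View pics/w2.png

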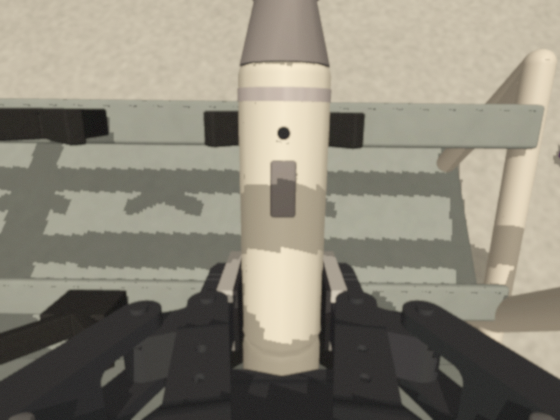

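Gripped: the pads hold the white handle (columns 240–322) well below the cone. Next I'll lift it, shift it over and check.

```bash
python3 -m pendant '[{"tx":-4.5,"ty":-0.9,"tz":6.6,"rx":0,"ry":0,"rz":0,"jaw":255},{"tx":-9,"ty":-1.7,"tz":13.1,"rx":0,"ry":0,"rz":0,"jaw":255},{"tx":-9,"ty":-1.7,"tz":13.1,"rx":0,"ry":0,"rz":0,"jaw":255},{"tx":-10.1,"ty":-1.9,"tz":14.7,"rx":0,"ry":0,"rz":0,"jaw":255},{"tx":-10.1,"ty":-1.9,"tz":14.7,"rx":0,"ry":0,"rz":0,"jaw":255}]'
python3 -m pendant '[{"tx":-2.8,"ty":14.7,"tz":0,"rx":0,"ry":0,"rz":0,"jaw":255},{"tx":-4.3,"ty":22.6,"tz":0,"rx":0,"ry":0,"rz":0,"jaw":255},{"tx":-4.3,"ty":22.6,"tz":0,"rx":0,"ry":0,"rz":0,"jaw":255},{"tx":-4.3,"ty":22.6,"tz":0,"rx":0,"ry":0,"rz":0,"jaw":255},{"tx":-2.1,"ty":10.8,"tz":0,"rx":0,"ry":0,"rz":0,"jaw":255}]'
python3 -c "
from h import *
goto(0,-13.5,-19.6)
s=eyes.snapshot('scene');w=save('wrist','w3.png')
cv2.imwrite('pics/c3.png',np.hstack([cv2.resize(s[95:320,155:335],(336,420)),w[:,100:460]])[:,:,::-1])"
```

```text
clock: 4.5
eef_pos: [574.2, -159.6, 157.2]
tcp_rot: [0.95, 0.09, 0.298, -0.028]
wrist_force: [-1.7, 0.4, -2.0]
finger_gap: 28.4
finger_force: 59.2
clock: 5.0
eef_pos: [556.2, -64.8, 156.4]
tcp_rot: [0.95, 0.09, 0.298, -0.029]
wrist_force: [-1.3, -0.4, -2.5]
finger_gap: 28.2
finger_force: 59.5
t=5.00 tgt [600.7 -59.6  96.2] shift [ 44.5   5.2 -60.2] rot [-0.01 -0.12 -0.06] now slope [-15.6   3.2  55.4] gap 28.2 F 59.5 wf [-1.3 -0.4 -2.5]
```

View pics/c3.png

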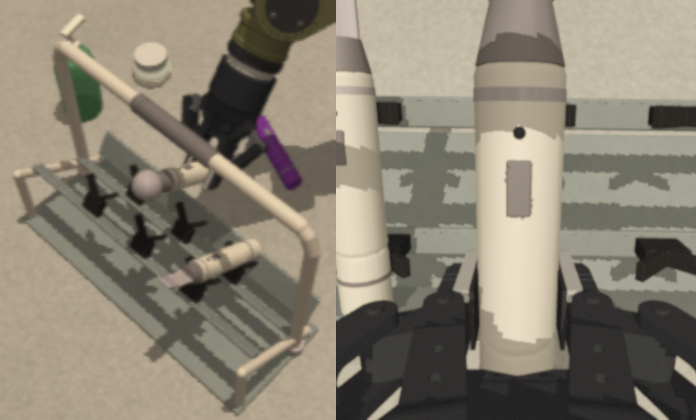

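```bash
python3 -m pendant '[{"tx":8,"ty":0.3,"tz":-11,"rx":0,"ry":0,"rz":0,"jaw":255},{"tx":8,"ty":0.3,"tz":-11,"rx":0,"ry":0,"rz":0,"jaw":255},{"tx":8,"ty":0.8,"tz":-11,"rx":0,"ry":0,"rz":0,"jaw":255},{"tx":7,"ty":1,"tz":-9,"rx":0,"ry":0,"rz":0,"jaw":255},{"tx":5,"ty":1,"tz":-7,"rx":0,"ry":0,"rz":0,"jaw":255}]'
python3 -c "
from h import *
for i in range(3): goto(0,-13.5,-19.6)"
```

```text
clock: 5.6
eef_pos: [593.6, -63.7, 107.5]
tcp_rot: [0.95, 0.089, 0.299, -0.028]
wrist_force: [-0.2, 0.1, -2.0]
finger_gap: 28.3
finger_force: 59.5
t=5.60 tgt [600.7 -59.6  96.2] shift [  7.1   4.2 -11.3] rot [ 0.02 -0.07  0.07] now slope [-13.4  -2.8  -6. ] gap 28.3 F 59.5 wf [-0.2  0.1 -2. ]
t=5.60 tgt [600.7 -59.6  96.2] shift [  7.1   4.2 -11.3] rot [ 0.02 -0.07  0.07] now slope [-13.4  -2.8  -6. ] gap 28.3 F 59.5 wf [-0.2  0.1 -2. ]
t=5.60 tgt [600.7 -59.6  96.2] shift [  7.1   4.2 -11.3] rot [ 0.02 -0.07  0.07] now slope [-13.4  -2.8  -6. ] gap 28.3 F 59.5 wf [-0.2  0.1 -2. ]
```

```bash
python3 -c "
from h import *
for i in range(4): eyes.snapshot('scene');goto(0,-13.5,-19.6)"
```

```text
t=5.65 tgt [600.7 -59.6  96.2] shift [  7.3   3.9 -10.2] rot [-0.01 -0.15  0.06] now slope [-14.1  -2.4  -6.7] gap 28.0 F 59.5 wf [-1.5  0.  -4.6]
t=5.70 tgt [600.7 -59.6  96.2] shift [  7.5   3.7 -10.7] rot [-0.02 -0.15  0.05] now slope [-14.   -2.3  -6.2] gap 28.3 F 59.5 wf [ 0.6 -0.5 -2.7]
t=5.75 tgt [600.7 -59.6  96.2] shift [  7.4   3.8 -11.5] rot [ 0.   -0.09  0.04] now slope [-13.4  -2.4  -5.6] gap 27.9 F 59.5 wf [-0.3 -0.1 -1.9]
t=5.80 tgt [600.7 -59.6  96.2] shift [  7.1   3.9 -12.2] rot [ 0.02 -0.03  0.05] now slope [-12.8  -2.5  -5.2] gap 28.2 F 59.5 wf [ 0.1 -0.7 -1.6]
```

```bash
python3 -m pendant '[{"tx":1.4,"ty":2.2,"tz":-3,"rx":0,"ry":0,"rz":0,"jaw":255},{"tx":1.8,"ty":1,"tz":-2.6,"rx":0,"ry":0,"rz":0,"jaw":255},{"tx":1.6,"ty":0.3,"tz":-2.4,"rx":0,"ry":0,"rz":0,"jaw":255},{"tx":1.3,"ty":0.2,"tz":-1.9,"rx":0,"ry":0,"rz":0,"jaw":255},{"tx":1,"ty":0.2,"tz":-1.3,"rx":0,"ry":0,"rz":0,"jaw":255}]'
python3 -c "
from h import *
for i in range(3): eyes.snapshot('scene');goto(0,-13.5,-19.6)"
```

```text
clock: 6.3
eef_pos: [600.8, -59.1, 97.1]
tcp_rot: [0.95, 0.09, 0.299, -0.028]
wrist_force: [0.5, 0.8, -2.3]
finger_gap: 28.3
finger_force: 59.5
t=6.35 tgt [600.7 -59.6  96.2] shift [-0.1 -0.4 -0.7] rot [ 0.02 -0.02  0.03] now slope [-12.9   0.4 -19.1] gap 28.2 F 59.5 wf [ 0.2  0.5 -1.9]
t=6.40 tgt [600.7 -59.6  96.2] shift [-0.1 -0.4 -0.8] rot [ 0.02 -0.02  0.03] now slope [-12.9   0.4 -19. ] gap 28.0 F 59.5 wf [-0.1 -0.7 -3.2]
t=6.45 tgt [600.7 -59.6  96.2] shift [-0.1 -0.4 -0.9] rot [ 0.02 -0.02  0.03] now slope [-12.8   0.4 -18.9] gap 28.3 F 59.5 wf [ 0.7 -0.7 -2.3]
```

```bash
python3 -m pendant '[{"tx":0.2,"ty":0,"tz":-0.3,"rx":0,"ry":0,"rz":0,"jaw":255},{"tx":0.2,"ty":0,"tz":-0.3,"rx":0,"ry":0,"rz":0,"jaw":255},{"tx":0.2,"ty":0,"tz":-0.3,"rx":0,"ry":0,"rz":0,"jaw":255},{"tx":0.2,"ty":0,"tz":-0.3,"rx":0,"ry":0,"rz":0,"jaw":255},{"tx":0,"ty":0,"tz":0,"rx":0,"ry":0,"rz":0,"jaw":255}]'
python3 -c "
from h import *
w=[]
for i in range(4): eyes.snapshot('scene');w.append(manip.observe()['wrist_force'])
print(np.mean(w,0));goto(0,-13.5,-19.6)"
```

```text
clock: 6.95
eef_pos: [601.5, -59.0, 96.6]
tcp_rot: [0.949, 0.09, 0.299, -0.028]
wrist_force: [-6.3, 1.1, 2.6]
finger_gap: 28.5
finger_force: 60.3
[-5.10375271  0.80679012  2.31034417]
t=7.15 tgt [600.7 -59.6  96.2] shift [-0.8 -0.6 -0.3] rot [-0.01 -0.   -0.  ] now slope [-12.6   0.4 -19.8] gap 28.5 F 60.3 wf [-5.3  1.2  3.4]
```

Contact at the same height and with a similar force to the original seat, so it is seated. Releasing.

```bash
python3 -m pendant '[{"tx":0,"ty":0,"tz":0,"rx":0,"ry":0,"rz":0,"jaw":120},{"tx":0,"ty":0,"tz":0,"rx":0,"ry":0,"rz":0,"jaw":0},{"tx":0,"ty":0,"tz":0,"rx":0,"ry":0,"rz":0,"jaw":0},{"tx":0,"ty":0,"tz":0,"rx":0,"ry":0,"rz":0,"jaw":0},{"tx":0,"ty":0,"tz":0,"rx":0,"ry":0,"rz":0,"jaw":0}]'
python3 -m pendant '[{"tx":-6,"ty":-1.1,"tz":8,"rx":0,"ry":0,"rz":0,"jaw":0},{"tx":-10,"ty":-1.9,"tz":14.5,"rx":0,"ry":0,"rz":0,"jaw":0},{"tx":-10,"ty":-1.9,"tz":14.5,"rx":0,"ry":0,"rz":0,"jaw":0},{"tx":-11,"ty":-2,"tz":15,"rx":0,"ry":0,"rz":0,"jaw":0},{"tx":-11,"ty":-2,"tz":15,"rx":0,"ry":0,"rz":0,"jaw":0}]'
python3 -m pendant '[{"tx":-3.6,"ty":18.7,"tz":0,"rx":0,"ry":0,"rz":0,"jaw":0},{"tx":-3.6,"ty":18.7,"tz":0,"rx":0,"ry":0,"rz":0,"jaw":0},{"tx":-3.6,"ty":18.7,"tz":0,"rx":0,"ry":0,"rz":0,"jaw":0},{"tx":-3.6,"ty":18.7,"tz":0,"rx":0,"ry":0,"rz":0,"jaw":0},{"tx":-3.6,"ty":18.7,"tz":0,"rx":0,"ry":0,"rz":0,"jaw":0}]'
python3 -c "
from h import *
s=eyes.snapshot('scene');goto(95,-14,-20)
k=eyes.get_calibration('wrist');w=save('wrist','w4.png')
for y in (95,0):print(y,[proj(k,cradle(y)+tool().apply([x,0,0])).round(0) for x in(-45,0,45,65,-72)])
cv2.imwrite('pics/c4.png',np.hstack([cv2.resize(s[95:320,155:335],(240,300)),cv2.resize(w,(400,300))])[:,:,::-1])"
```

```text
clock: 7.65
eef_pos: [601.7, -59.3, 96.3]
tcp_rot: [0.949, 0.089, 0.299, -0.028]
wrist_force: [-0.4, 0.2, 0.4]
finger_gap: 85.1
finger_force: 0.0
clock: 8.15
eef_pos: [552.9, -68.3, 164.2]
tcp_rot: [0.949, 0.09, 0.299, -0.028]
wrist_force: [-0.3, 0.1, -0.5]
finger_gap: 85.6
finger_force: 0.0
clock: 8.65
eef_pos: [535.2, 25.8, 163.7]
tcp_rot: [0.949, 0.089, 0.3, -0.028]
wrist_force: [0.5, 0.1, -0.0]
finger_gap: 85.4
finger_force: 0.0
t=8.70 tgt [582.7  33.7  95.6] shift [ 48.2   6.  -67.8] rot [-0.04 -0.01 -0.05] now slope [-14.8   3.2  63.4] gap 85.1 F 0.0 wf [-0.2  0.8 -0.4]
95 [array([287., 273.]), array([288., 202.]), array([288., 123.]), array([288.,  85.]), array([287., 312.])]
0 [array([442., 273.]), array([451., 202.]), array([461., 123.]), array([466.,  84.]), array([437., 312.])]
```

View pics/c4.png

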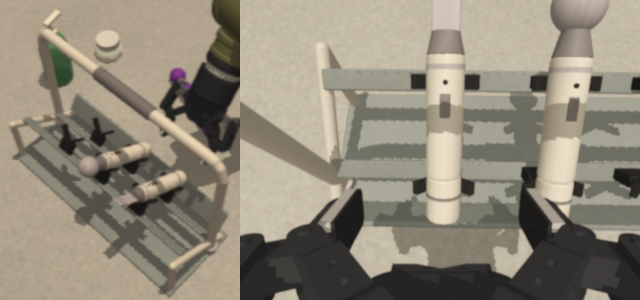

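The picture shows the ball handpiece lying in both middle rests. The spatula axis is at column ≈287 (predicted 288), so I'll go in and grip it.

```bash
python3 -m pendant '[{"tx":10,"ty":1,"tz":-14,"rx":0,"ry":0,"rz":0,"jaw":0},{"tx":11,"ty":1.3,"tz":-15.4,"rx":0,"ry":0,"rz":0,"jaw":0},{"tx":11,"ty":1.3,"tz":-15.4,"rx":0,"ry":0,"rz":0,"jaw":0},{"tx":10,"ty":1.2,"tz":-14,"rx":0,"ry":0,"rz":0,"jaw":0},{"tx":6,"ty":1.2,"tz":-9,"rx":0,"ry":0,"rz":0,"jaw":0}]'
python3 -c "
from h import *
eyes.snapshot('scene');goto(95,-14,-20);eyes.snapshot('scene');goto(95,-14,-20)"
```

```text
clock: 9.25
eef_pos: [583.8, 30.6, 94.4]
tcp_rot: [0.95, 0.089, 0.299, -0.028]
wrist_force: [-0.2, -0.8, 0.6]
finger_gap: 85.0
finger_force: 0.0
t=9.30 tgt [582.7  33.7  95.6] shift [-0.7  3.   2.5] rot [ 0.02 -0.17  0.07] now slope [-15.3  -3.1 -22.1] gap 85.1 F 0.0 wf [-0.6 -0.1 -1.3]
t=9.35 tgt [582.7  33.7  95.6] shift [-0.4  3.   1.8] rot [ 0.01 -0.16  0.06] now slope [-15.1  -3.  -21.4] gap 85.2 F 0.0 wf [-0.4  0.6  0.4]
```

```bash
python3 -m pendant '[{"tx":-0.2,"ty":1.5,"tz":0.7,"rx":0,"ry":0,"rz":0,"jaw":0},{"tx":-0.2,"ty":1.5,"tz":0.7,"rx":0,"ry":0,"rz":0,"jaw":0},{"tx":0,"ty":0,"tz":0,"rx":0,"ry":0,"rz":0,"jaw":0},{"tx":0,"ty":0,"tz":0,"rx":0,"ry":0,"rz":0,"jaw":0},{"tx":0,"ty":0,"tz":0,"rx":0,"ry":0,"rz":0,"jaw":0}]'
python3 -m pendant '[{"tx":0,"ty":0,"tz":0,"rx":0,"ry":0,"rz":0,"jaw":255},{"tx":0,"ty":0,"tz":0,"rx":0,"ry":0,"rz":0,"jaw":255},{"tx":0,"ty":0,"tz":0,"rx":0,"ry":0,"rz":0,"jaw":255},{"tx":0,"ty":0,"tz":0,"rx":0,"ry":0,"rz":0,"jaw":255},{"tx":0,"ty":0,"tz":0,"rx":0,"ry":0,"rz":0,"jaw":255}]'
python3 -c "
from h import *
eyes.snapshot('scene');goto(95,-14,-20);eyes.snapshot('scene');goto(95,-14,-20)"
```

```text
clock: 9.85
eef_pos: [583.2, 34.4, 97.2]
tcp_rot: [0.949, 0.09, 0.3, -0.028]
wrist_force: [0.6, -0.7, -0.5]
finger_gap: 85.3
finger_force: 0.0
clock: 10.35
eef_pos: [582.9, 34.7, 96.8]
tcp_rot: [0.95, 0.089, 0.299, -0.029]
wrist_force: [-4.6, 1.1, 4.8]
finger_gap: 28.6
finger_force: 58.6
t=10.40 tgt [582.7  33.7  95.6] shift [-0.2 -1.  -1.2] rot [-0.04 -0.05  0.03] now slope [-13.    1.  -19.2] gap 28.3 F 58.6 wf [-4.8  1.5  4.1]
t=10.45 tgt [582.7  33.7  95.6] shift [-0.2 -1.  -1.3] rot [-0.04 -0.04  0.02] now slope [-12.9   1.  -19.2] gap 28.7 F 58.6 wf [-3.7  1.   4.2]
```

```bash
python3 -m pendant '[{"tx":-4.5,"ty":-0.9,"tz":6.6,"rx":0,"ry":0,"rz":0,"jaw":255},{"tx":-9,"ty":-1.7,"tz":13.1,"rx":0,"ry":0,"rz":0,"jaw":255},{"tx":-11,"ty":-2.1,"tz":16,"rx":0,"ry":0,"rz":0,"jaw":255},{"tx":-11,"ty":-2.1,"tz":16,"rx":0,"ry":0,"rz":0,"jaw":255},{"tx":-9.6,"ty":-1.8,"tz":13.8,"rx":0,"ry":0,"rz":0,"jaw":255}]'
python3 -m pendant '[{"tx":2.6,"ty":-13.6,"tz":0,"rx":0,"ry":0,"rz":0,"jaw":255},{"tx":3.8,"ty":-20,"tz":0,"rx":0,"ry":0,"rz":0,"jaw":255},{"tx":3.8,"ty":-20,"tz":0,"rx":0,"ry":0,"rz":0,"jaw":255},{"tx":3.8,"ty":-20,"tz":0,"rx":0,"ry":0,"rz":0,"jaw":255},{"tx":3.8,"ty":-20,"tz":0,"rx":0,"ry":0,"rz":0,"jaw":255}]'
python3 -m pendant '[{"tx":3.8,"ty":-20,"tz":0,"rx":0,"ry":0,"rz":0,"jaw":255},{"tx":3.8,"ty":-20,"tz":0,"rx":0,"ry":0,"rz":0,"jaw":255},{"tx":3.8,"ty":-20,"tz":0,"rx":0,"ry":0,"rz":0,"jaw":255},{"tx":3.8,"ty":-20,"tz":0,"rx":0,"ry":0,"rz":0,"jaw":255},{"tx":2.6,"ty":-13,"tz":0,"rx":0,"ry":0,"rz":0,"jaw":255}]'
python3 -c "
from h import *
for i in range(4):eyes.snapshot('scene')
goto(-95,-13.2,-19.4)"
```

```text
clock: 10.95
eef_pos: [537.0, 25.6, 162.4]
tcp_rot: [0.95, 0.09, 0.299, -0.028]
wrist_force: [0.2, 0.2, -1.3]
finger_gap: 28.4
finger_force: 59.3
clock: 11.45
eef_pos: [555.3, -68.6, 161.8]
tcp_rot: [0.95, 0.09, 0.299, -0.028]
wrist_force: [-0.2, -0.4, -1.8]
finger_gap: 28.1
finger_force: 59.4
clock: 11.95
eef_pos: [573.3, -162.1, 161.9]
tcp_rot: [0.95, 0.089, 0.299, -0.028]
wrist_force: [0.2, 1.0, -1.2]
finger_gap: 28.0
finger_force: 59.4
t=12.15 tgt [ 618.6 -152.9   96.5] shift [ 45.3   7.6 -65.3] rot [-0.01 -0.06  0.03] now slope [-13.4   1.   60.4] gap 28.4 F 59.4 wf [-0.5 -0.  -2. ]
```

```bash
python3 -m pendant '[{"tx":8.5,"ty":1.6,"tz":-12.4,"rx":0,"ry":0,"rz":0,"jaw":255},{"tx":8.5,"ty":1.6,"tz":-12.4,"rx":0,"ry":0,"rz":0,"jaw":255},{"tx":8.5,"ty":1.6,"tz":-12.4,"rx":0,"ry":0,"rz":0,"jaw":255},{"tx":7.5,"ty":1.4,"tz":-11,"rx":0,"ry":0,"rz":0,"jaw":255},{"tx":5.5,"ty":1,"tz":-8,"rx":0,"ry":0,"rz":0,"jaw":255}]'
python3 -c "
from h import *
for i in range(3):eyes.snapshot('scene')
goto(-95,-13.2,-19.4)"
```

```text
clock: 12.65
eef_pos: [611.9, -152.1, 104.9]
tcp_rot: [0.95, 0.09, 0.299, -0.029]
wrist_force: [-0.1, 0.6, -1.4]
finger_gap: 28.1
finger_force: 59.4
t=12.80 tgt [ 618.6 -152.9   96.5] shift [ 6.8 -0.2 -8.8] rot [-0.02 -0.08 -0.04] now slope [-13.6   1.5  -8.4] gap 28.2 F 59.4 wf [-0.1  0.3 -2. ]
```

```bash
python3 -m pendant '[{"tx":1.8,"ty":0,"tz":-2.6,"rx":0,"ry":0,"rz":0,"jaw":255},{"tx":1.5,"ty":0,"tz":-2.1,"rx":0,"ry":0,"rz":0,"jaw":255},{"tx":1.2,"ty":0.2,"tz":-1.7,"rx":0,"ry":0,"rz":0,"jaw":255},{"tx":1,"ty":0.2,"tz":-1.4,"rx":0,"ry":0,"rz":0,"jaw":255},{"tx":0.6,"ty":0.1,"tz":-0.9,"rx":0,"ry":0,"rz":0,"jaw":255}]'
python3 -c "
from h import *
w=[]
for i in range(4): eyes.snapshot('scene');w.append(manip.observe()['wrist_force'])
print(np.mean(w,0));goto(-95,-13.2,-19.4)"
```

```text
clock: 13.3
eef_pos: [617.9, -152.4, 98.5]
tcp_rot: [0.949, 0.09, 0.299, -0.029]
wrist_force: [-21.2, 4.4, 16.9]
finger_gap: 28.1
finger_force: 62.3
[-13.54742077   3.95309891  10.70068984]
t=13.50 tgt [ 618.6 -152.9   96.5] shift [ 0.7 -0.5 -2. ] rot [-0.08 -0.02 -0.09] now slope [-12.5   0.6 -17.4] gap 28.3 F 61.3 wf [-13.5   3.4  10.3]
```

```bash
python3 -m pendant '[{"tx":-0.2,"ty":0.7,"tz":0,"rx":0,"ry":0,"rz":0,"jaw":255},{"tx":-0.1,"ty":0.7,"tz":0,"rx":0,"ry":0,"rz":0,"jaw":255},{"tx":0,"ty":0,"tz":0,"rx":0,"ry":0,"rz":0,"jaw":255},{"tx":0,"ty":0,"tz":0,"rx":0,"ry":0,"rz":0,"jaw":255},{"tx":0,"ty":0,"tz":0,"rx":0,"ry":0,"rz":0,"jaw":255}]'
cat >> h.py <<'E'
def avg(n=4):
    w=[];t=[]
    for i in range(n): eyes.snapshot('scene');s=manip.observe();w.append(s['wrist_force']);t.append(s['ft_torque'])
    Rs=tool().inv(); print('F slope',Rs.apply(np.mean(w,0)).round(1),'M slope',Rs.apply(np.mean(t,0)).round(2))
E
python3 -c "
from h import *
avg();goto(-95,-13.2,-19.4)
k=eyes.get_calibration('wrist');w=save('wrist','w5.png')
for n in ['spatula_handpiece']:
  m=finder.masks_of('wrist',n)[0]['region'];
  for r in range(60,260,40):
    c=np.flatnonzero(m[r]);print(r,c.min() if len(c) else 0,c.max() if len(c) else 0)
"
```

```text
clock: 14.0
eef_pos: [618.0, -152.1, 98.5]
tcp_rot: [0.949, 0.09, 0.3, -0.028]
wrist_force: [-8.9, 0.4, 6.0]
finger_gap: 28.2
finger_force: 60.6
F slope [-3.8  1.8  9.8] M slope [ 0.19  0.85 -0.12]
t=14.20 tgt [ 618.6 -152.9   96.5] shift [ 0.6 -0.8 -1.9] rot [0.03 0.05 0.03] now slope [-12.4   0.8 -17.6] gap 27.9 F 60.6 wf [-9.4 -0.7  6.1]
60 240 327
100 239 327
140 240 326
180 241 325
220 241 323
```

```bash
python3 -c "
import cv2,numpy as np
a=cv2.imread('pics/w2.png')[0:400,90:490];b=cv2.imread('pics/w5.png')[0:400,90:490];cv2.imwrite('pics/c5.png',np.hstack([a,b]))"
```

```text
(no output)
```

View pics/c5.png

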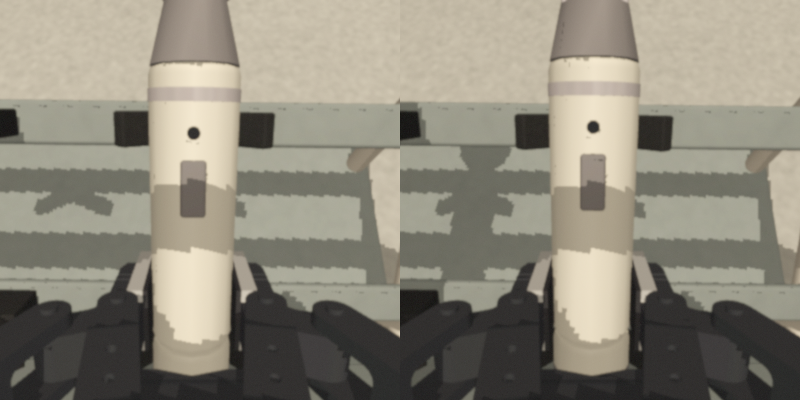

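Compared with the ball's grasp, the handle is about 6 px (2 mm) farther up-slope in the hand and slightly head-up. The lower rest is therefore touching first, so I'll pitch the head down about the lower rest and watch the force.

```bash
python3 -m pendant '[{"tx":0.05,"ty":0,"tz":-0.4,"rx":-0.12,"ry":0.65,"rz":0,"jaw":255},{"tx":0.05,"ty":0,"tz":-0.4,"rx":-0.12,"ry":0.65,"rz":0,"jaw":255},{"tx":0.05,"ty":0,"tz":-0.4,"rx":-0.12,"ry":0.65,"rz":0,"jaw":255},{"tx":0,"ty":0,"tz":0,"rx":0,"ry":0,"rz":0,"jaw":255},{"tx":0,"ty":0,"tz":0,"rx":0,"ry":0,"rz":0,"jaw":255}]'
python3 -c "
from h import *
avg();goto(-95,-13.2,-19.4)"
```

```text
clock: 14.8
eef_pos: [617.7, -152.1, 98.1]
tcp_rot: [0.954, 0.09, 0.283, -0.027]
wrist_force: [-20.5, -0.8, 14.7]
finger_gap: 28.0
finger_force: 62.1
F slope [-8.   3.8 23.1] M slope [ 0.5   1.23 -0.16]
t=15.00 tgt [ 618.6 -152.9   96.5] shift [ 0.9 -0.7 -1.5] rot [ 0.37 -1.93 -0.01] now slope [-12.9   0.9 -17.7] gap 28.5 F 62.1 wf [-19.4  -0.6  14.2]
```

```bash
python3 -m pendant '[{"tx":-0.2,"ty":0.2,"tz":0.3,"rx":0,"ry":0,"rz":0,"jaw":255},{"tx":-0.2,"ty":0.2,"tz":0.3,"rx":0,"ry":0,"rz":0,"jaw":255},{"tx":-0.2,"ty":0,"tz":0.3,"rx":0,"ry":0,"rz":0,"jaw":255},{"tx":0,"ty":0,"tz":0,"rx":0,"ry":0,"rz":0,"jaw":255},{"tx":0,"ty":0,"tz":0,"rx":0,"ry":0,"rz":0,"jaw":255}]'
python3 -c "
from h import *
avg();goto(-95,-13.2,-19.4)"
```

```text
clock: 15.5
eef_pos: [617.6, -152.1, 98.2]
tcp_rot: [0.954, 0.09, 0.283, -0.026]
wrist_force: [-9.2, -1.7, 4.3]
finger_gap: 28.3
finger_force: 60.5
F slope [-4.7  0.2  9.6] M slope [-0.03  0.67 -0.13]
t=15.70 tgt [ 618.6 -152.9   96.5] shift [ 1.  -0.7 -1.6] rot [ 0.42 -1.89  0.08] now slope [-13.    0.9 -17.6] gap 28.4 F 60.5 wf [-9.9 -1.3  5.4]
```

Balanced seat: no lateral force, and the load is shared between the two rests. Now I'll release and back off.

```bash
python3 -m pendant '[{"tx":0,"ty":0,"tz":0,"rx":0,"ry":0,"rz":0,"jaw":120},{"tx":0,"ty":0,"tz":0,"rx":0,"ry":0,"rz":0,"jaw":0},{"tx":0,"ty":0,"tz":0,"rx":0,"ry":0,"rz":0,"jaw":0},{"tx":0,"ty":0,"tz":0,"rx":0,"ry":0,"rz":0,"jaw":0},{"tx":0,"ty":0,"tz":0,"rx":0,"ry":0,"rz":0,"jaw":0}]'
python3 -m pendant '[{"tx":-6,"ty":-1.1,"tz":8.7,"rx":0,"ry":0,"rz":0,"jaw":0},{"tx":-10,"ty":-1.9,"tz":14.5,"rx":0,"ry":0,"rz":0,"jaw":0},{"tx":-11,"ty":-2.1,"tz":16,"rx":0.12,"ry":-0.63,"rz":0,"jaw":0},{"tx":-11,"ty":-2.1,"tz":16,"rx":0.12,"ry":-0.63,"rz":0,"jaw":0},{"tx":-11,"ty":-2.1,"tz":16,"rx":0.12,"ry":-0.63,"rz":0,"jaw":0}]'
python3 -c "
from h import *
avg(2);goto(-95,-13.2,-19.4)
k=eyes.get_calibration('wrist');w=save('wrist','w6.png')
for d in finder.masks_of('wrist','spatula_handpiece')[:1]+finder.masks_of('wrist','ball_handpiece')[:2]:
  m=d['region'];print(d['conf'],np.round(d['rect']))
  for r in (90,130,170,210,250,290):
    c=np.flatnonzero(m[r]);print(r,c.min() if len(c) else 0,c.max() if len(c) else 0,end='; ')
for y in (-95,0):
  for x in(-72,-45,0,45,65,130):print(y,x,proj(k,cradle(y)+tool().apply([x,0,0])).round(1),proj(k,cradle(y)+tool().apply([x,0,15])).round(1))
"
```

```text
clock: 16.2
eef_pos: [617.6, -151.3, 97.0]
tcp_rot: [0.955, 0.09, 0.283, -0.027]
wrist_force: [-0.2, -0.5, 0.1]
finger_gap: 85.4
finger_force: 0.0
clock: 16.7
eef_pos: [567.9, -160.7, 169.4]
tcp_rot: [0.95, 0.09, 0.299, -0.028]
wrist_force: [0.6, 0.5, -0.5]
finger_gap: 85.8
finger_force: 0.0
F slope [ 1.3  0.2 -0.7] M slope [-0.03  0.21 -0.05]
t=16.80 tgt [ 618.6 -152.9   96.5] shift [ 49.8   8.9 -75.1] rot [0.18 0.2  0.11] now slope [-11.6   0.6  71.1] gap 85.1 F 0.0 wf [0.3 1.6 0.1]
0.68 [252.   0.  56. 314.]
90 256 308; 130 256 307; 170 257 304; 210 257 304; 250 258 303; 290 257 302; 0.74 [490. 122.  70.  53.]
90 0 0; 130 500 527; 170 534 540; 210 0 0; 250 0 0; 290 0 0; 0.63 [ 65.   0.  93. 295.]
90 84 140; 130 88 144; 170 95 148; 210 99 152; 250 104 154; 290 109 118; -95 -72 [282.5 310.3] [282.6 323.3]
-95 -45 [282.5 272.6] [282.7 283.5]
-95 0 [282.6 204.3] [282.8 211. ]
-95 45 [282.7 128.4] [282.9 129.8]
-95 65 [282.7  91.8] [282.9  90.5]
-95 130 [282.9 -41.3] [283.1 -53.9]
0 -72 [137.7 310.6] [128.6 323.6]
0 -45 [133.4 272.8] [123.6 283.7]
0 0 [125.5 204.4] [114.6 211.2]
0 45 [116.7 128.4] [104.5 129.8]
0 65 [112.4  91.7] [99.6 90.4]
0 130 [ 97.  -41.6] [ 81.6 -54.3]
```

View pics/w6.png

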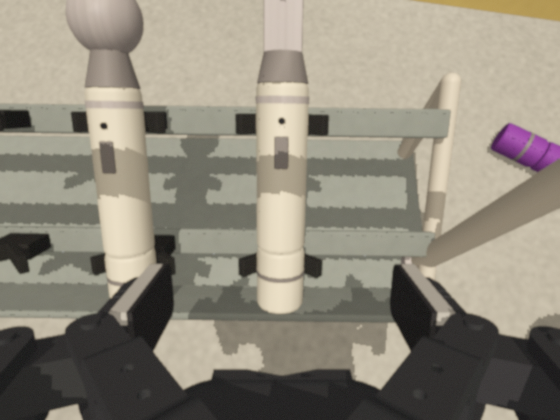

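The picture shows the spatula handpiece in the right cradle, on both V-rests (upper ≈(282,124), lower ≈(281,266)). The measured axis column is 281 (predicted 282.6), and the width matches a seated handle. The ball is still in the middle. Next, the ball goes to the left cradle.

```bash
python3 -m pendant '[{"tx":-3.6,"ty":18.7,"tz":0,"rx":0,"ry":0,"rz":0,"jaw":0},{"tx":-3.6,"ty":18.7,"tz":0,"rx":0.04,"ry":0.04,"rz":0,"jaw":0},{"tx":-3.6,"ty":18.7,"tz":0,"rx":0.04,"ry":0.04,"rz":0,"jaw":0},{"tx":-3.6,"ty":18.7,"tz":0,"rx":0,"ry":0,"rz":0,"jaw":0},{"tx":-3.6,"ty":18.7,"tz":0,"rx":0,"ry":0,"rz":0,"jaw":0}]'
python3 -c "
from h import *
avg(4);goto(0,-12.6,-19.8)"
```

```text
clock: 17.45
eef_pos: [550.1, -66.0, 166.8]
tcp_rot: [0.95, 0.089, 0.297, -0.029]
wrist_force: [-0.6, 0.4, 0.0]
finger_gap: 85.6
finger_force: 0.0
F slope [-0.3  0.2 -0.3] M slope [ 0.02  0.27 -0.01]
t=17.65 tgt [601.5 -59.4  96.6] shift [ 51.1   7.3 -70.8] rot [-0.07 -0.21 -0.03] now slope [-14.2   2.4  67.8] gap 85.3 F 0.0 wf [ 0.5 -0.   0.7]
```

```bash
python3 -m pendant '[{"tx":11,"ty":1.6,"tz":-15.4,"rx":0,"ry":0,"rz":0,"jaw":0},{"tx":11.5,"ty":1.6,"tz":-16,"rx":0,"ry":0,"rz":0,"jaw":0},{"tx":11.5,"ty":1.6,"tz":-16,"rx":0,"ry":-0.1,"rz":0,"jaw":0},{"tx":10,"ty":1.5,"tz":-13.5,"rx":0,"ry":-0.1,"rz":0,"jaw":0},{"tx":6.5,"ty":1,"tz":-9,"rx":0,"ry":0,"rz":0,"jaw":0}]'
python3 -c "
from h import *
avg(4);goto(0,-12.6,-19.8)"
```

```text
clock: 18.15
eef_pos: [601.3, -60.6, 96.4]
tcp_rot: [0.95, 0.089, 0.299, -0.029]
wrist_force: [-0.1, 0.2, -0.1]
finger_gap: 85.4
finger_force: 0.0
F slope [-0.2  0.2  0.5] M slope [-0.02  0.28 -0.01]
t=18.35 tgt [601.5 -59.4  96.6] shift [ 0.5  1.  -1.4] rot [-0.07  0.    0.07] now slope [-12.4  -0.9 -18.3] gap 85.5 F 0.0 wf [-0.4  0.2  0.5]
```

Close enough; I'll nudge it, close the gripper and record the seated force and moment as a reference.

```bash
python3 -m pendant '[{"tx":0.4,"ty":1,"tz":-1,"rx":0,"ry":0,"rz":0,"jaw":0},{"tx":0,"ty":0,"tz":0,"rx":0,"ry":0,"rz":0,"jaw":0},{"tx":0,"ty":0,"tz":0,"rx":0,"ry":0,"rz":0,"jaw":255},{"tx":0,"ty":0,"tz":0,"rx":0,"ry":0,"rz":0,"jaw":255},{"tx":0,"ty":0,"tz":0,"rx":0,"ry":0,"rz":0,"jaw":255}]'
python3 -m pendant '[{"tx":0,"ty":0,"tz":0,"rx":0,"ry":0,"rz":0,"jaw":255},{"tx":0,"ty":0,"tz":0,"rx":0,"ry":0,"rz":0,"jaw":255},{"tx":0,"ty":0,"tz":0,"rx":0,"ry":0,"rz":0,"jaw":255},{"tx":0,"ty":0,"tz":0,"rx":0,"ry":0,"rz":0,"jaw":255},{"tx":0,"ty":0,"tz":0,"rx":0,"ry":0,"rz":0,"jaw":255}]'
python3 -c "
from h import *
avg(4);goto(0,-12.6,-19.8)"
```

```text
clock: 18.85
eef_pos: [601.5, -58.9, 97.6]
tcp_rot: [0.949, 0.089, 0.3, -0.029]
wrist_force: [0.2, -0.6, -0.7]
finger_gap: 43.8
finger_force: 0.0
clock: 19.35
eef_pos: [601.2, -58.5, 97.7]
tcp_rot: [0.949, 0.089, 0.3, -0.029]
wrist_force: [-4.8, 1.5, 3.7]
finger_gap: 28.3
finger_force: 58.5
F slope [-1.3  2.   6.7] M slope [ 0.28  0.5  -0.15]
t=19.55 tgt [601.5 -59.4  96.6] shift [ 0.3 -0.9 -1.1] rot [-0.11  0.04  0.01] now slope [-12.1   0.9 -18.8] gap 28.4 F 58.5 wf [-4.4  1.7  3.9]
```

```bash
python3 -m pendant '[{"tx":-4.5,"ty":-0.9,"tz":6.6,"rx":0,"ry":0,"rz":0,"jaw":255},{"tx":-9,"ty":-1.7,"tz":13.1,"rx":0,"ry":0,"rz":0,"jaw":255},{"tx":-11,"ty":-2.1,"tz":16,"rx":0,"ry":0,"rz":0,"jaw":255},{"tx":-11,"ty":-2.1,"tz":16,"rx":0,"ry":0,"rz":0,"jaw":255},{"tx":-9.6,"ty":-1.8,"tz":13.8,"rx":0,"ry":0,"rz":0,"jaw":255}]'
python3 -m pendant '[{"tx":-2.8,"ty":14.7,"tz":0,"rx":0,"ry":0,"rz":0,"jaw":255},{"tx":-4.3,"ty":22.6,"tz":0,"rx":0,"ry":0,"rz":0,"jaw":255},{"tx":-4.3,"ty":22.6,"tz":0,"rx":0,"ry":0,"rz":0,"jaw":255},{"tx":-4.3,"ty":22.6,"tz":0,"rx":0,"ry":0,"rz":0,"jaw":255},{"tx":-2.1,"ty":10.8,"tz":0,"rx":0,"ry":0,"rz":0,"jaw":255}]'
python3 -c "
from h import *
avg(4);goto(95,-13,-19)"
```

```text
clock: 20.05
eef_pos: [555.1, -67.4, 162.9]
tcp_rot: [0.95, 0.089, 0.299, -0.029]
wrist_force: [-0.1, 0.1, -2.7]
finger_gap: 28.5
finger_force: 59.4
clock: 20.55
eef_pos: [537.0, 27.3, 161.8]
tcp_rot: [0.95, 0.09, 0.299, -0.029]
wrist_force: [-0.7, -0.4, -1.6]
finger_gap: 28.2
finger_force: 59.6
F slope [-1.2 -0.3 -1.6] M slope [-0.01  0.51  0.02]
t=20.75 tgt [582.9  33.8  97. ] shift [ 44.8   7.9 -65.5] rot [-0.04  0.02  0.  ] now slope [-12.7   0.6  60.8] gap 28.2 F 59.6 wf [-0.4 -1.1 -2.2]
```

```bash
python3 -m pendant '[{"tx":8.5,"ty":1.7,"tz":-12.4,"rx":0,"ry":0,"rz":0,"jaw":255},{"tx":8.5,"ty":1.7,"tz":-12.4,"rx":0,"ry":0,"rz":0,"jaw":255},{"tx":8.5,"ty":1.7,"tz":-12.4,"rx":0,"ry":0,"rz":0,"jaw":255},{"tx":7.5,"ty":1.5,"tz":-11,"rx":0,"ry":0,"rz":0,"jaw":255},{"tx":5.5,"ty":1,"tz":-8,"rx":0,"ry":0,"rz":0,"jaw":255}]'
python3 -c "
from h import *
avg(4);goto(95,-13,-19)"
```

```text
clock: 21.25
eef_pos: [577.1, 32.6, 105.5]
tcp_rot: [0.95, 0.089, 0.299, -0.029]
wrist_force: [0.5, -0.4, -2.6]
finger_gap: 27.9
finger_force: 59.6
F slope [-1.9 -0.2 -1.5] M slope [ 0.03  0.52 -0.  ]
t=21.45 tgt [582.9  33.8  97. ] shift [ 5.9  0.8 -9.6] rot [-0.06  0.03  0.07] now slope [-12.4   0.4  -7.7] gap 28.3 F 59.6 wf [ 0.1  0.1 -1.9]
```

```bash
python3 -m pendant '[{"tx":1.4,"ty":0.6,"tz":-2.2,"rx":0,"ry":0,"rz":0,"jaw":255},{"tx":1.4,"ty":0.3,"tz":-2.1,"rx":0,"ry":0,"rz":0,"jaw":255},{"tx":1.1,"ty":0.2,"tz":-1.6,"rx":0,"ry":0,"rz":0,"jaw":255},{"tx":0.8,"ty":0.2,"tz":-1.2,"rx":0,"ry":0,"rz":0,"jaw":255},{"tx":0.5,"ty":0.1,"tz":-0.7,"rx":0,"ry":0,"rz":0,"jaw":255}]'
python3 -c "
from h import *
avg(4);goto(95,-13,-19)"
```

```text
clock: 21.95
eef_pos: [582.2, 34.9, 98.7]
tcp_rot: [0.949, 0.089, 0.3, -0.029]
wrist_force: [-0.2, 0.5, -2.0]
finger_gap: 28.4
finger_force: 59.6
F slope [-1.3  0.  -2. ] M slope [ 0.    0.51 -0.02]
t=22.15 tgt [582.9  33.8  97. ] shift [ 0.7 -1.1 -1.8] rot [-0.06  0.06  0.03] now slope [-12.4   1.2 -17.2] gap 28.2 F 59.6 wf [-0.6 -0.5 -2.4]
```

```bash
python3 -m pendant '[{"tx":0.2,"ty":0,"tz":-0.4,"rx":0,"ry":0,"rz":0,"jaw":255},{"tx":0.2,"ty":0,"tz":-0.4,"rx":0,"ry":0,"rz":0,"jaw":255},{"tx":0.2,"ty":0,"tz":-0.3,"rx":0,"ry":0,"rz":0,"jaw":255},{"tx":0.2,"ty":0,"tz":-0.3,"rx":0,"ry":0,"rz":0,"jaw":255},{"tx":0,"ty":0,"tz":0,"rx":0,"ry":0,"rz":0,"jaw":255}]'
python3 -c "
from h import *
avg(4);goto(95,-13,-19)"
```

```text
clock: 22.65
eef_pos: [583.0, 34.8, 97.4]
tcp_rot: [0.949, 0.089, 0.3, -0.029]
wrist_force: [-0.3, -0.8, -2.4]
finger_gap: 27.9
finger_force: 59.6
F slope [-1.6 -0.1 -2.4] M slope [-0.02  0.54 -0.  ]
t=22.85 tgt [582.9  33.8  97. ] shift [-0.1 -1.1 -0.5] rot [-0.06  0.06  0.03] now slope [-12.5   1.1 -18.8] gap 27.9 F 59.6 wf [-0.4  0.  -2.9]
```

```bash
python3 -m pendant '[{"tx":0.2,"ty":0,"tz":-0.3,"rx":0,"ry":0,"rz":0,"jaw":255},{"tx":0.2,"ty":0,"tz":-0.3,"rx":0,"ry":0,"rz":0,"jaw":255},{"tx":0.2,"ty":0,"tz":-0.3,"rx":0,"ry":0,"rz":0,"jaw":255},{"tx":0.1,"ty":0,"tz":-0.2,"rx":0,"ry":0,"rz":0,"jaw":255},{"tx":0,"ty":0,"tz":0,"rx":0,"ry":0,"rz":0,"jaw":255}]'
python3 -c "
from h import *
avg(4);goto(95,-13,-19)"
```

```text
clock: 23.35
eef_pos: [583.6, 34.9, 96.9]
tcp_rot: [0.949, 0.089, 0.3, -0.029]
wrist_force: [-9.3, -1.1, 4.7]
finger_gap: 28.0
finger_force: 60.8
F slope [-4.3  0.6  9. ] M slope [ 0.02  0.95 -0.13]
t=23.55 tgt [582.9  33.8  97. ] shift [-0.6 -1.1  0.2] rot [-0.08  0.04  0.02] now slope [-12.4   1.  -19.6] gap 28.0 F 60.8 wf [-8.9 -1.   5.7]
```

Contact with the load shared between the rests (centre of load ≈ +3 mm). Now I'll release and retreat.

```bash
python3 -m pendant '[{"tx":0,"ty":0,"tz":0,"rx":0,"ry":0,"rz":0,"jaw":120},{"tx":0,"ty":0,"tz":0,"rx":0,"ry":0,"rz":0,"jaw":0},{"tx":0,"ty":0,"tz":0,"rx":0,"ry":0,"rz":0,"jaw":0},{"tx":0,"ty":0,"tz":0,"rx":0,"ry":0,"rz":0,"jaw":0},{"tx":0,"ty":0,"tz":0,"rx":0,"ry":0,"rz":0,"jaw":0}]'
python3 -m pendant '[{"tx":-6,"ty":-1.1,"tz":8.7,"rx":0,"ry":0,"rz":0,"jaw":0},{"tx":-11,"ty":-2.1,"tz":16,"rx":0,"ry":0,"rz":0,"jaw":0},{"tx":-14,"ty":-2.7,"tz":20,"rx":0,"ry":0,"rz":0,"jaw":0},{"tx":-14,"ty":-2.7,"tz":20,"rx":0,"ry":0,"rz":0,"jaw":0},{"tx":-14,"ty":-2.7,"tz":20,"rx":0,"ry":0,"rz":0,"jaw":0}]'
python3 -m pendant '[{"tx":-3.6,"ty":-28,"tz":5,"rx":0,"ry":0,"rz":0,"jaw":0},{"tx":-3.6,"ty":-28,"tz":5,"rx":0,"ry":0,"rz":0,"jaw":0},{"tx":-3.6,"ty":-28,"tz":5,"rx":0,"ry":0,"rz":0,"jaw":0},{"tx":0,"ty":-10,"tz":5,"rx":0,"ry":0,"rz":0,"jaw":0},{"tx":0,"ty":0,"tz":0,"rx":0,"ry":0,"rz":0,"jaw":0}]'
python3 -c "
from h import *
s=eyes.snapshot('scene');goto(0,-14,150)
k=eyes.get_calibration('wrist');w=save('wrist','w7.png')
T=tool()
for y,n in((95,'ball_handpiece'),(-95,'spatula_handpiece')):
  L=lambda x,dy,z:proj(k,cradle(y)+T.apply([x,dy,z])).round(1)
  print(n,'pred: axis',L(-45,0,0),L(45,0,0),'w',[ (L(x,-15,0)-L(x,15,0))[0].round(1) for x in(-45,45)],'top',L(65,0,15))
  for d in finder.masks_of('wrist',n)[:1]:
    m=d['region'];print(d['conf'],np.round(d['rect']))
    for r in (L(-45,0,0)[1],L(45,0,0)[1]):
      c=np.flatnonzero(m[int(r)]);print(r,c.min() if len(c) else 0,c.max() if len(c) else 0)
cv2.imwrite('pics/c7.png',np.hstack([cv2.resize(s[95:320,155:335],(240,300)),w[60:360]])[:,:,::-1])"
```

```text
clock: 24.05
eef_pos: [583.9, 34.9, 96.5]
tcp_rot: [0.949, 0.089, 0.3, -0.029]
wrist_force: [0.3, -0.1, -0.0]
finger_gap: 85.3
finger_force: 0.0
clock: 24.55
eef_pos: [524.1, 23.5, 181.6]
tcp_rot: [0.949, 0.089, 0.3, -0.029]
wrist_force: [0.5, 0.3, -0.4]
finger_gap: 85.3
finger_force: 0.0
clock: 25.05
eef_pos: [514.4, -71.8, 202.1]
tcp_rot: [0.949, 0.088, 0.301, -0.028]
wrist_force: [0.7, 0.1, 1.0]
finger_gap: 85.1
finger_force: 0.0
t=25.10 tgt [504.7 -77.9 234.8] shift [-9.4 -7.1 33.5] rot [-0.07  0.08  0.11] now slope [-24.5   5.2 116.5] gap 85.2 F 0.0 wf [-0.4  0.8 -0.9]
ball_handpiece pred: axis [162.1 230.5] [150.4 105.7] w [np.float64(40.1), np.float64(43.8)] top [139.1  72.6]
0.6 [113.   1.  72. 262.]
230.5 140 181
105.7 129 173
spatula_handpiece pred: axis [415.8 229.9] [428.2 105.1] w [np.float64(40.1), np.float64(43.9)] top [440.8  71.8]
0.63 [390.   0.  66. 264.]
229.9 393 434
105.1 404 449
```

View pics/c7.png

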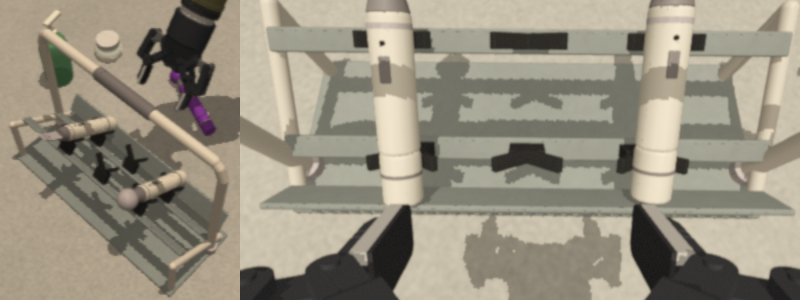

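The picture shows the ball handpiece in both rests of the left cradle and the spatula in both rests of the right one. The middle Vs are empty at about (529,41) and (529,158). The measured axes and widths match a seated handle to about 2 px. Handing in.

```bash
python3 -c "
from h import *
print(job_done())"
```

```text
the job is handed in; nothing more can be done
None
```

The handpieces are swapped: the ball lies in the left cradle and the spatula in the right (about 3 mm farther up the slope than the ball), both head up in both rests, the middle cradle is empty, and I handed the job in at about 25 s.

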